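# Lock the neck-rest roller with an R-clip

## Task

The cork roller on the luthier's rest stand still needs its retaining clip. Take the double-coil R-clip out of the wooden rack and push its straight leg down from above through the hole in the free end of the stand's pin, with the clip square across the pin, until its bow springs over the pin and the clip is fully home. Either side of the pin will do for the bow; then let go of it.

Things in the scene. Friction and masses are not known exactly. Their poses are not given: they have to be found in the camera images.
- clip: R-clip of 6 mm steel wire, 95 g, 134 mm tall, upright in a hole 24 mm deep in a 40 mm high dark wood rack, beside a T-headed and an eye-headed pin that have no bow. Origin: bottom end of the straight leg; z up the leg, x from leg to bow, y normal to the clip's plane. Shoulder at x 13, z 86. Bow bulges to x 28 at z 65, throat at x 12, z 46, flared tip at x 26, z 27 (mm).
- coil (a point): Centre of the flat double coil at the clip's top, a disc 34 mm across and 12 mm thick along the clip's y: the place to grip it. It lies 14 mm to +x and 117 mm up from the clip's origin. Axes as the clip's. The clip's plane lies along the rack's row of holes (80 mm apart), so across it the coil is free.
- hole (a point): Mouth centre of the hole down through the stand's fixed level steel pin (44 mm thick, top 127 mm above the table). Hole 15 mm along the pin, 16 across. x: along the pin to its free end at 24 mm; z up. At x -33 a roller begins, 5 mm above the pin's top; at -120 an upright, 13 above. Clip square: its y along this x, either way. Home: leg end 87 to 90 mm below, shoulder on the pin.
- bow (a joint): How far the bow is sprung open, rad: 0 relaxed, about 0.26 as the throat passes the pin's widest part, 0 to 0.1 when home, hugging the pin. Spring 1.2 N m/rad, hinged at the shoulder. The flare meets the pin when the leg's end is about 42 mm below the hole's mouth; pushing it over takes 6 to 10 N, and past 66 mm the spring pulls it down.
Things that resemble listed ones, but are neither listed nor needed, are in the scene too. Leave any turquoise look-alike of the clip alone.

How it is judged (in metres and radians):
On the way:
1. the leg is in the hole and the bow is forced open over the pin (value of joint bow above 0.1 rad and z of clip in the frame of hole below -0.03 m and horizontal distance between clip and hole below 0.025 m).
At the end, for the whole second after the job is handed in: The clip rests with its leg through the pin's hole: leg end at least 78 mm below the hole's mouth (87 to 90 is fully home) and within 25 mm sideways, upright within 20 degrees, square across the pin within 23 degrees, the bow sprung back (under 0.15 rad) (z of clip in the frame of hole below -0.078 m and horizontal distance between clip and hole below 0.025 m and angle between the y axis of clip and the x axis of hole, either way round below 0.4 rad and angle between clip's own z axis and vertical below 0.35 rad and value of joint bow below 0.15 rad and linear speed of clip below 0.03 m/s); the robot touches nothing.
It also fails if it takes over 45 s, if anything falls off the work surface, if the arm or the gripper's body presses on something with over 40 N, if the wrist force passes 120 N, or if a joint passes its speed limit or range.

## Robot

A 6-joint arm with a two-finger parallel gripper is mounted at the origin on the work surface. World frame = base frame: x ahead of the robot, y to its left, z up, the work surface at z = 0. Lengths are in m, angles in degrees, forces in N, time in s.
With the tool pointing down it reaches from about 0.25 to 0.775 m from the base axis. Payload 4 kg.
Tool frame: the origin (TCP) lies at the very end of the fingers, on their centre line; the grasp point (between the pads) lies 19 mm behind it; z points along the fingers, x is the direction in which the jaws open and shut, and the axes are right-handed (so a half turn about z gives the same grasp; the last joint's range is limited). The gripper opens to 94 mm and grips with 3 to 60 N. Pads are 16 mm wide; open, the fingers measure 119 mm over their backs; the gripper's body (75 mm by 177 mm) begins 78 mm behind the grasp point.
Start: joints at [-5.907, 4.996, 78.535, -0, 96.463, -5.907], TCP at [0.55, -0, 0.206] pointing down, gripper open.
Joint ranges: [-177.83, 177.83], [-43.37, 116.18], [15.69, 146.23], [-61.86, 241.86], [9.47, 152.12], [-147.06, 147.06]. Speed limits (degrees/s): [159.86, 159.86, 180, 180, 180, 180].

## Interface

Orientations are given as [roll, pitch, yaw] about the fixed x, y, z axes, in that order (R = Rz(yaw) Ry(pitch) Rx(roll)).
In Python, from bench import * gives the robot as it stands.
- The arm moves only by the shell command python3 -m crank 'ROWS'. ROWS is JSON, a list of rows, each a list of 3 entries, a list of its own where there are three numbers: the gripper's target within -1 to 1 (fully open at 1, half-way at 0, shut at -1), then the shift along the world's x, y, z in mm, then the turn, a rotation vector about the world's x, y, z in degrees. A call has 1 to 8 rows; each row is the pose to reach, as a shift and turn from the pose measured when the call began; what a row does not reach only later rows make up. A row lasts 1/10 s, in which the tool goes at most 50 mm and 8.59 degrees, less where a joint would pass 70% of its speed; a pose out of reach is approached as far as the arm can. A call with a gripper value outside its range is refused whole. The fingers move at their own pace and stop on an object; the grip force is fixed at half the most. Time passes only in rows, so rows that repeat a pose let the fingers close. It gives the time, the measured TCP pose, the force and the opening at its end, in the units of the state.
- state(): the state, without advancing time (a new reading comes with each control period).
- get_image(name): name is "scene" or "side" or "wrist"; returns a dict with "img" (400x640x3 uint8, red, green, blue), "depth" (400x640 float32, m along the optical axis (not along the pixel's ray), 0 where there is no reading), "K" (3x3 intrinsics, pixels), "k1" (the pictures are not rectified: a ray, as slopes to the right and down, at radius r is drawn at 1 + k1 r^2 times it, then the intrinsics apply), "rvec" (rotation vector, rad) and "tvec" (3), from world to camera coordinates, as OpenCV has them. Camera axes: x right, y down, z forward; pixel columns grow to the right and rows downward; lengths in m; the calibration is good to about 2 mm. A picture is of the moment at which its call begins.
- close_job(): hands the job in, once; it reports no verdict.
Trained networks look in a picture, given as the dict that the camera call returned (one of the last four; its "shot" number tells which), for a name from the list of things; names that differ only in an ending like _2 or _b are one class to them, and where a whole thing is asked for, a point or a joint stands for the part that bears it (a point fixed in the world has none). Each returns a list of dicts, best first, with "conf" (0 to 1); they miss things now and then, are a little off and sometimes report something else, mostly with a low value. They report only what shows in the picture. A call takes as long as a camera call. They do not tell look-alikes from the thing itself.
- boxes_of(label, picture): "rect" ([centre column, centre row, width, height] as shares, 0 to 1, of the picture: columns of its width, rows of its height, round what is visible of it).
- pinpoint(label, picture): "point" ([row, column] as shares, 0 to 1, of the picture: columns of its width, rows of its height: a listed point, or the origin of a listed thing).
The state is a dict: "clock": time; "joint_pos": joint angles; "joint_vel": joint speeds; "effort": joint torques, N m; "position": TCP position; "orientation": TCP orientation; "wrist_force": force on the tool from outside, world axes, zero at the start; "wrist_torque": the same for the moment, N m; "grip_width": finger opening in m.
Only numpy, scipy, OpenCV 4.12 (cv2) and the standard library are available. Lean on these libraries where they do the work, as an engineer would, in place of code of your own. Each camera call takes 0.05 s, during which the arm holds its last target.

## Working session

There is one attempt and no reset: what is moved stays moved. The work goes in short steps, Python scripts to look and compute and a shell command to move; the robot and the scene stay as the last step left them, time stands still between calls to the robot, and variables do not carry over. Pictures are saved under pics/ and viewed, and the job is handed in when it is done.

```bash
mkdir -p pics; ls; cat > h.py <<'E'
from bench import *
import numpy as np, cv2
def ray(p,u,v):
    K=p["K"];x=(u-K[0][2])/K[0][0];y=(v-K[1][2])/K[1][1]
    a,b=x,y
    for _ in range(20):
        s=1+p["k1"]*(a*a+b*b);a,b=x/s,y/s
    return np.array([a,b,1.])
def w(p,u,v,d=None,z=None):
    R=cv2.Rodrigues(np.array(p["rvec"],float))[0];t=np.array(p["tvec"],float).ravel()
    r=ray(p,u,v);c=-R.T@t;dw=R.T@r
    if z is not None: return c+dw*(z-c[2])/dw[2]
    if d is None: d=p["depth"][int(round(v)),int(round(u))]
    return c+dw*d
def proj(p,X):
    R=cv2.Rodrigues(np.array(p["rvec"],float))[0];q=R@np.array(X,float)+np.array(p["tvec"],float).ravel()
    a,b=q[0]/q[2],q[1]/q[2];s=1+p["k1"]*(a*a+b*b);K=p["K"]
    return K[0][0]*a*s+K[0][2],K[1][1]*b*s+K[1][2]
def save(p,n): cv2.imwrite("pics/"+n+".png",cv2.cvtColor(p["img"],cv2.COLOR_RGB2BGR))
E
python3 - <<'E'
from h import *
s=state();print(s)
for n in["scene","side","wrist"]:
    p=get_image(n);save(p,n+"0")
    for l in["coil","hole"]:
        for r in pinpoint(l,p):
            v,u=r["point"][0]*400,r["point"][1]*640;print(n,l,r["conf"],u,v,w(p,u,v).round(4))
    for r in boxes_of("clip",p):print(n,np.array(r["rect"])*[640,400,640,400],r["conf"])
E
```

```text
pics
{'clock': 0.0, 'joint_pos': array([-5.90772936e+00,  5.03962732e+00,  7.86222540e+01, -1.29614659e-03,
        9.64658207e+01, -5.90759696e+00]), 'joint_vel': array([-0.08107154, -0.01170603,  0.11800809,  0.0347437 ,  0.02247912,
       -0.02741535]), 'effort': array([ 1.28542815e-03, -3.40182602e+01, -3.02423716e+01,  7.18220207e-02,
        3.29729996e-02, -1.13141955e-04]), 'position': array([5.49444923e-01, 3.97635480e-05, 2.04321327e-01]), 'orientation': array([-1.79988138e+02,  1.27156477e-01, -2.63759173e-04]), 'wrist_force': array([-0.35620628, -0.26901806,  0.09462901]), 'wrist_torque': array([ 0.0226903 , -0.00325242,  0.02251084]), 'grip_width': 0.09402224667104739}
scene coil 0.75 464.512 267.0 [0.3489 0.373  0.0039]
scene coil 0.64 406.01599999999996 271.6 [0.5322 0.3666 0.1235]
scene coil 0.18 397.504 297.12 [0.5461 0.3709 0.0423]
scene hole 0.72 237.56799999999998 105.2 [ 0.5964 -0.2993  0.1268]
scene [408.96  282.36   18.112  35.92 ] 0.63
scene [450.368 276.52   38.592  30.2  ] 0.6
side coil 0.72 265.472 314.68 [0.5347 0.3766 0.1467]
side coil 0.63 389.696 396.0 [0.352  0.6458 0.6177]
side hole 0.63 359.232 104.4 [ 0.596  -0.3021  0.1263]
side [267.84  333.68   20.672  50.4  ] 0.86
```

View pics/scene0.png

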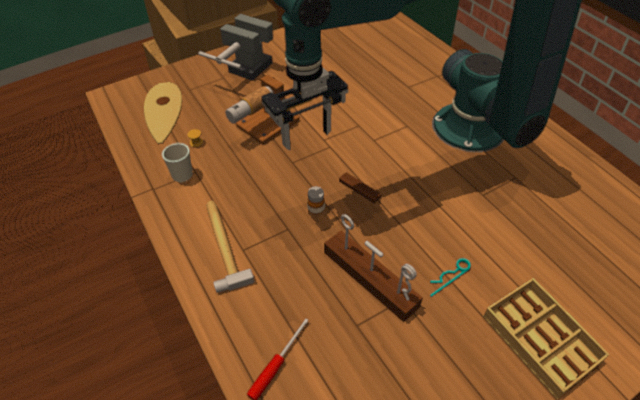

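View pics/side0.png

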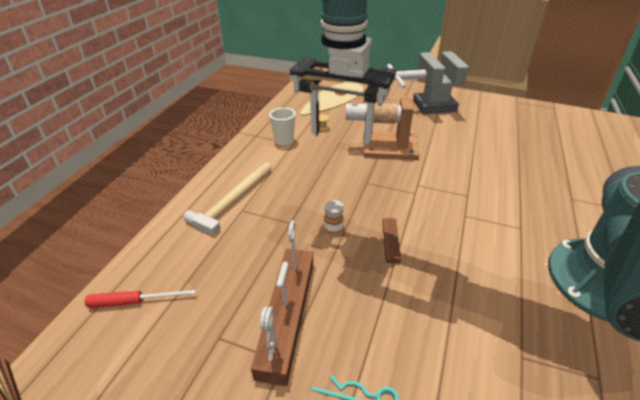

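View pics/wrist0.png

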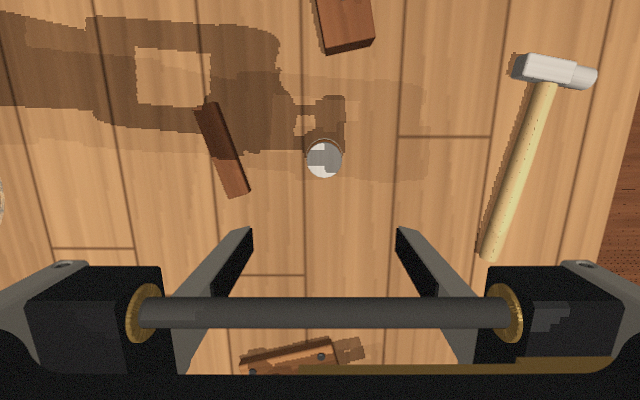

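The scene picture shows three heads in the rack: a ring at (347,222), a T at (373,248) and a disc with wire at (408,270). A turquoise look-alike lies on the table at (450,277). The disc at (408,270) fits the clip; I'll enlarge it along with the stand.

```bash
python3 - <<'E'
from h import *
ps={n:get_image(n) for n in("scene","side")}
a=cv2.resize(ps["scene"]["img"][205:320,320:440],(400,383),interpolation=2)
b=cv2.resize(ps["side"]["img"][215:385,240:330],(203,383),interpolation=2)
c=cv2.resize(ps["scene"]["img"][70:145,205:320],(400,261),interpolation=2)
d=cv2.resize(ps["side"]["img"][80:165,330:430],(307,261),interpolation=2)
o=np.zeros((600,800,3),np.uint8)
cv_=cv2.resize
o[:340,:355]=cv_(a,(355,340));o[:340,400:580]=cv_(b,(180,340));o[339:,:400]=c;o[339:,400:707]=d
save({"img":o},"crop1")
# rack top points
p=ps["scene"]
for n,l in(("scene",[(347,222),(408,270),(408,266),(407,275)]),("side",[(293,230),(268,318),(268,312)])):
    for u,v in l:print(n,u,v,w(ps[n],u,v).round(4))
# cloud of the rack heads, z 0.09..0.2
for n in ps:
    q=ps[n];P=[]
    for v in range(400):
        for u in range(640):
            if q["depth"][v,u]>0:
                P.append(w(q,u,v))  
    P=np.array(P);np.save("cloud_"+n+".npy",P)
    m=(P[:,2]>.11)&(P[:,2]<.17)&(P[:,0]>.35)&(P[:,0]<.8)&(P[:,1]>.2)&(P[:,1]<.5)
    Q=P[m];print(n,len(Q))
    for g in np.unique((Q[:,:2]/.04).round(),axis=0):
        k=Q[((Q[:,:2]/.04).round()==g).all(1)];print(g*.04,len(k),k.mean(0).round(4),k.min(0).round(4),k.max(0).round(4))
E
```

```text
scene 347 222 [0.5069 0.1159 0.0015]
scene 408 270 [0.5394 0.3776 0.1492]
scene 408 266 [0.5348 0.3712 0.1514]
scene 407 275 [0.5356 0.3744 0.124 ]
side 293 230 [0.5731 0.1941 0.1272]
side 268 318 [0.5289 0.3805 0.1473]
side 268 312 [0.5319 0.3737 0.1504]
scene 343
[0.52 0.36] 90 [0.5356 0.3709 0.1344] [0.5284 0.3592 0.1103] [0.54   0.3794 0.1546]
[0.52 0.4 ] 59 [0.5342 0.3855 0.1389] [0.5272 0.3802 0.119 ] [0.5391 0.3912 0.1502]
[0.56 0.2 ] 58 [0.5685 0.2097 0.1379] [0.5636 0.2002 0.1101] [0.5727 0.22   0.1568]
[0.56 0.24] 9 [0.5654 0.2251 0.1346] [0.5549 0.2203 0.1181] [0.5692 0.2575 0.1452]
[0.56 0.28] 90 [0.5544 0.2808 0.1207] [0.545  0.2603 0.1105] [0.5621 0.2999 0.1253]
[0.56 0.32] 15 [0.5498 0.304  0.12  ] [0.5446 0.3005 0.1171] [0.5547 0.307  0.1247]
[0.56 0.36] 22 [0.5411 0.3672 0.135 ] [0.5401 0.3594 0.1214] [0.5427 0.3788 0.1506]
side 525
[0.52 0.36] 150 [0.5336 0.3702 0.1378] [0.528  0.3584 0.1178] [0.5396 0.38   0.1515]
[0.52 0.4 ] 126 [0.5326 0.3862 0.139 ] [0.5269 0.3802 0.1224] [0.5393 0.3912 0.1481]
[0.56 0.2 ] 70 [0.5692 0.2116 0.1399] [0.5654 0.2    0.1119] [0.5742 0.22   0.1534]
[0.56 0.24] 19 [0.568  0.2231 0.134 ] [0.5598 0.22   0.1189] [0.5709 0.2593 0.1415]
[0.56 0.28] 121 [0.5535 0.281  0.119 ] [0.5459 0.2609 0.1139] [0.5628 0.2993 0.1222]
[0.56 0.32] 26 [0.5499 0.303  0.1186] [0.5457 0.3004 0.1152] [0.5551 0.3059 0.1222]
[0.56 0.36] 12 [0.5408 0.3699 0.1472] [0.54   0.3614 0.1438] [0.5417 0.3791 0.1488]
[0.56 0.4 ] 1 [0.54   0.3834 0.1431] [0.54   0.3834 0.1431] [0.54   0.3834 0.1431]
```

View pics/crop1.png

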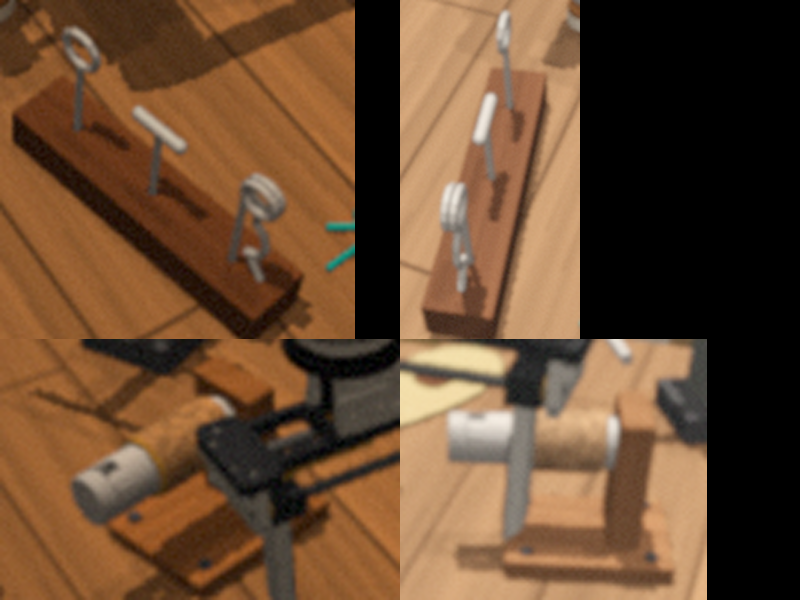

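```bash
python3 - <<'E'
from h import *
for n in("scene","side"):
    P=np.load("cloud_"+n+".npy")
    m=(P[:,2]>.118)&(P[:,2]<.1295)&(P[:,0]>.5)&(P[:,0]<.72)&(P[:,1]>-.36)&(P[:,1]<-.22)
    Q=P[m];print(n,len(Q));
    for r in Q[np.argsort(Q[:,0])][::6]:print(r.round(3),end=' ')
    m=(P[:,2]>.05)&(P[:,2]<.15)&(P[:,0]>.40)&(P[:,0]<.72)&(P[:,1]>-.45)&(P[:,1]<-.15)
    Q=P[m];im=np.zeros((600,640,3),np.uint8)
    for x,y,z in Q:
        cv2.circle(im,(int((-.15-y)*2000),int((.70-x)*2000)),2,cv2.applyColorMap(np.uint8([[(z-.05)*2550]]),2)[0,0].tolist(),-1)
    cv2.imwrite("pics/top_"+n+".png",im)
E
```

```text
scene 272
[ 0.508 -0.339  0.129] [ 0.523 -0.309  0.129] [ 0.53  -0.296  0.123] [ 0.533 -0.297  0.123] [ 0.535 -0.303  0.127] [ 0.54  -0.332  0.128] [ 0.543 -0.289  0.119] [ 0.546 -0.294  0.127] [ 0.55  -0.293  0.126] [ 0.552 -0.293  0.127] [ 0.555 -0.294  0.128] [ 0.558 -0.291  0.12 ] [ 0.56  -0.293  0.12 ] [ 0.564 -0.289  0.124] [ 0.567 -0.284  0.118] [ 0.569 -0.297  0.125] [ 0.571 -0.292  0.125] [ 0.574 -0.281  0.12 ] [ 0.576 -0.321  0.125] [ 0.578 -0.291  0.126] [ 0.581 -0.291  0.126] [ 0.581 -0.284  0.124] [ 0.583 -0.282  0.12 ] [ 0.585 -0.289  0.126] [ 0.587 -0.303  0.128] [ 0.59  -0.279  0.121] [ 0.592 -0.293  0.129] [ 0.594 -0.278  0.12 ] [ 0.595 -0.281  0.122] [ 0.597 -0.296  0.123] [ 0.599 -0.3    0.121] [ 0.601 -0.281  0.121] [ 0.603 -0.279  0.12 ] [ 0.606 -0.284  0.125] [ 0.607 -0.288  0.122] [ 0.611 -0.28   0.122] [ 0.612 -0.283  0.121] [ 0.614 -0.284  0.125] [ 0.617 -0.285  0.125] [ 0.619 -0.292  0.128] [ 0.621 -0.295  0.127] [ 0.623 -0.277  0.126] [ 0.624 -0.295  0.125] [ 0.626 -0.28   0.122] [ 0.628 -0.294  0.123] [ 0.63  -0.296  0.12 ] side 277
[ 0.5   -0.316  0.126] 
[... 357 characters left out ...]
98  0.128] [ 0.541 -0.29   0.12 ] [ 0.544 -0.306  0.129] [ 0.546 -0.294  0.126] [ 0.548 -0.294  0.12 ] [ 0.55  -0.293  0.123] [ 0.553 -0.302  0.129] [ 0.577 -0.292  0.121] [ 0.58  -0.294  0.123] [ 0.582 -0.291  0.124] [ 0.584 -0.289  0.121] [ 0.586 -0.295  0.127] [ 0.589 -0.284  0.123] [ 0.59  -0.289  0.126] [ 0.593 -0.298  0.127] [ 0.595 -0.296  0.128] [ 0.597 -0.285  0.124] [ 0.599 -0.282  0.122] [ 0.602 -0.292  0.125] [ 0.604 -0.289  0.126] [ 0.606 -0.288  0.124] [ 0.608 -0.285  0.125] [ 0.611 -0.278  0.119] [ 0.613 -0.303  0.124] [ 0.616 -0.275  0.119] [ 0.617 -0.279  0.121] [ 0.62  -0.281  0.122] [ 0.622 -0.294  0.127] [ 0.624 -0.291  0.128] [ 0.627 -0.275  0.118] [ 0.629 -0.283  0.122]
```

View pics/top_scene.png

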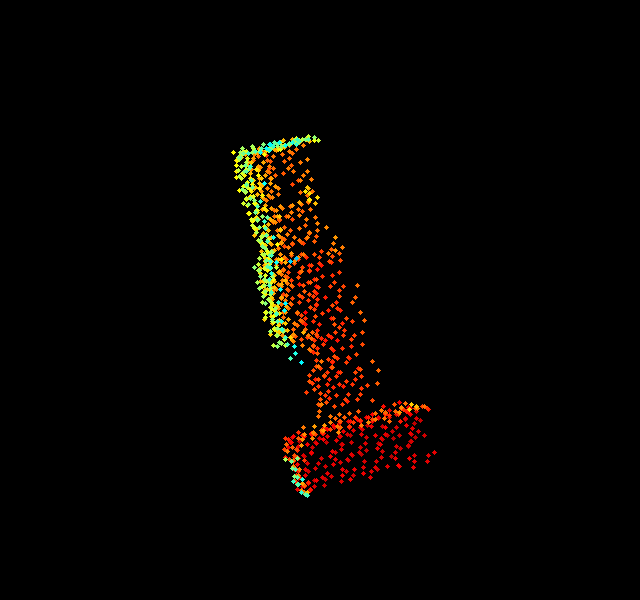

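View pics/top_side.png

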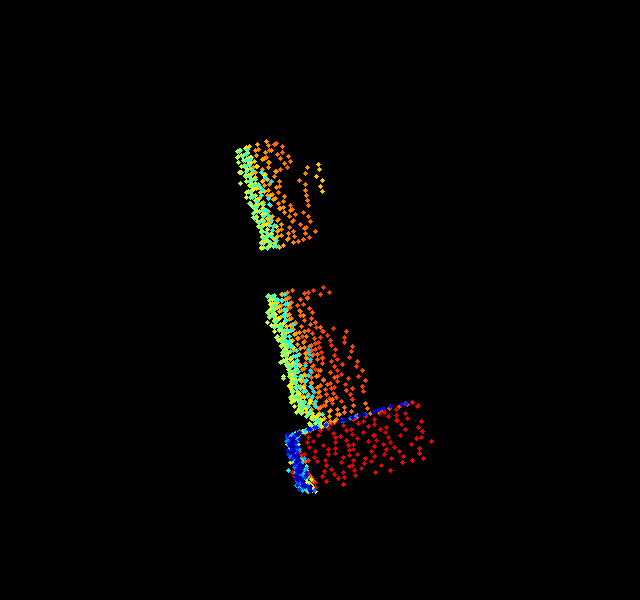

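The crop confirms it: the head at scene (408,270) is a double coil with a bowed wire. Its leg is on the T-pin side and its bow faces away (+y). The ring-headed and T-headed pins have no bow.
- **Coil:** about (0.535, 0.375, 0.134). The expected height is 0.133, so this agrees.
- **Row direction:** 101.9° yaw, so the jaws go at yaw 12°.
- **Hole:** about (0.596, -0.30, 0.127), with the pin axis at roughly 14° yaw.

Next I'll move above the clip.

```bash
python3 -m crank '[[0.6,[0,45,10],[0,0,2]],[0.6,[0,95,20],[0,0,5]],[0.6,[-5,145,20],[0,0,8]],[0.6,[-8,195,20],[0,0,11]],[0.6,[-10,245,20],[0,0,12]],[0.6,[-13,295,20],[0,0,12]],[0.6,[-14,340,20],[0,0,12]],[0.6,[-14.5,375,15],[0,0,12]]]'
python3 - <<'E'
from h import *
s=state();print(s["clock"],s["position"],s["orientation"])
for n in["wrist","scene","side"]:
    p=get_image(n);save(p,n+"1")
    for l in["coil","hole","clip"]:
        for r in pinpoint(l,p):
            v,u=r["point"][0]*400,r["point"][1]*640;print(n,l,r["conf"],u,v,w(p,u,v).round(4))
    P=np.array([w(p,u,v) for v in range(400) for u in range(640) if p["depth"][v,u]>0])
    np.save("cloud_"+n+".npy",P)
    Q=P[(P[:,2]>.11)&(P[:,2]<.17)&(abs(P[:,0]-.535)<.04)&(abs(P[:,1]-.375)<.04)]
    if len(Q):print(n,len(Q),Q.mean(0),Q.min(0),Q.max(0))
    # pin
    f=14*np.pi/180
    Q=P[(abs(P[:,0]-.56)<.08)&(abs(P[:,1]+.3)<.06)&(P[:,2]>.08)&(P[:,2]<.135)]
    im=np.zeros((500,500,3),np.uint8)
    for x,y,z in Q: cv2.circle(im,(int((-.22-y)*3000),int((.64-x)*3000)),3,cv2.applyColorMap(np.uint8([[min(255,(z-.08)*4500)]]),2)[0,0].tolist(),-1)
    cv2.imwrite("pics/top1_%s.png"%n,im)
E
```

```text
clock: 1.5
position: [0.535, 0.3782, 0.2212]
orientation: [-179.9, -0.1, 12.1]
wrist_force: [0.8, -0.9, 0.1]
grip_width: 0.0753
1.5 [0.53502556 0.37818424 0.22117655] [-1.79941467e+02 -9.75593292e-02  1.21227878e+01]
wrist coil 0.86 186.30400000000003 157.68 [ 3.440e-01  3.665e-01 -2.000e-04]
wrist coil 0.75 320.704 207.92000000000002 [0.5321 0.3766 0.1476]
wrist clip 0.76 320.192 191.32 [0.5291 0.388  0.1314]
wrist clip 0.65 275.904 158.8 [0.465  0.3908 0.001 ]
wrist 437 [0.53260916 0.37589677 0.14534289] [0.52503672 0.35746436 0.12906887] [0.54152912 0.38963523 0.15071954]
scene coil 0.65 409.08799999999997 270.32 [0.5392 0.3804 0.1514]
scene coil 0.56 462.592 265.72 [0.3509 0.3683 0.0049]
scene hole 0.8 235.2 107.0 [ 0.6013 -0.3069  0.1175]
scene clip 0.82 428.48 299.68 [0.4745 0.396  0.0034]
scene clip 0.65 398.40000000000003 294.12 [0.5383 0.3644 0.0385]
scene 168 [0.53577056 0.3753959  0.13614918] [0.52686763 0.35912487 0.11015345] [0.54231556 0.39174417 0.15217173]
side coil 0.95 266.496 316.88 [0.5314 0.3798 0.1477]
side coil 0.87 389.37600000000003 396.20000000000005 [0.3499 0.3601 0.0004]
side hole 0.81 357.63199999999995 103.91999999999999 [ 0.6007 -0.3033  0.1264]
side clip 0.95 276.096 351.88 [0.531  0.3706 0.0393]
side clip 0.77 312.192 387.2 [0.4643 0.3898 0.0071]
side 291 [0.53344954 0.37721994 0.13887499] [0.52670598 0.35902372 0.11808072] [0.54250231 0.39233189 0.15029699]
```

```bash
python3 - <<'E'
import cv2,numpy as np
a=cv2.imread("pics/top1_scene.png");b=cv2.imread("pics/top1_side.png")
o=np.hstack([a,b]);cv2.imwrite("pics/top1.png",cv2.resize(o,(800,400)))
s=cv2.resize(cv2.imread("pics/scene1.png")[70:145,205:320],(400,261),interpolation=2)
d=cv2.resize(cv2.imread("pics/side1.png")[80:165,330:430],(307,261),interpolation=2)
w=cv2.resize(cv2.imread("pics/wrist1.png"),(480,300))
o=np.zeros((600,720,3),np.uint8);o[:300,:480]=w;o[310:571,:400]=s;o[310:571,405:712]=d
cv2.imwrite("pics/crop2.png",o)
E
```

```text
(no output)
```

View pics/top1.png

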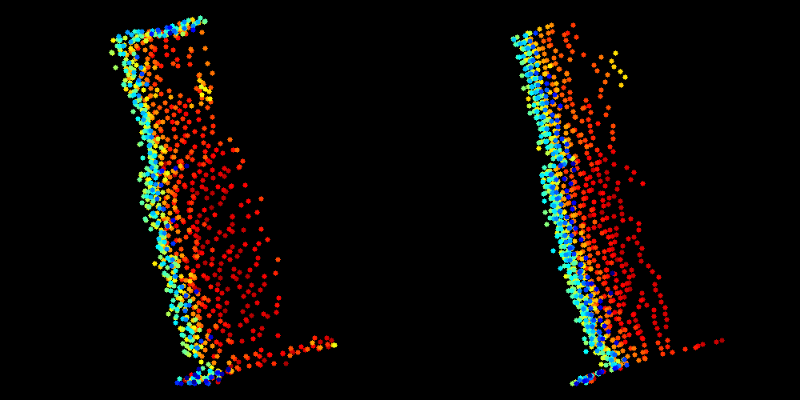

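View pics/crop2.png

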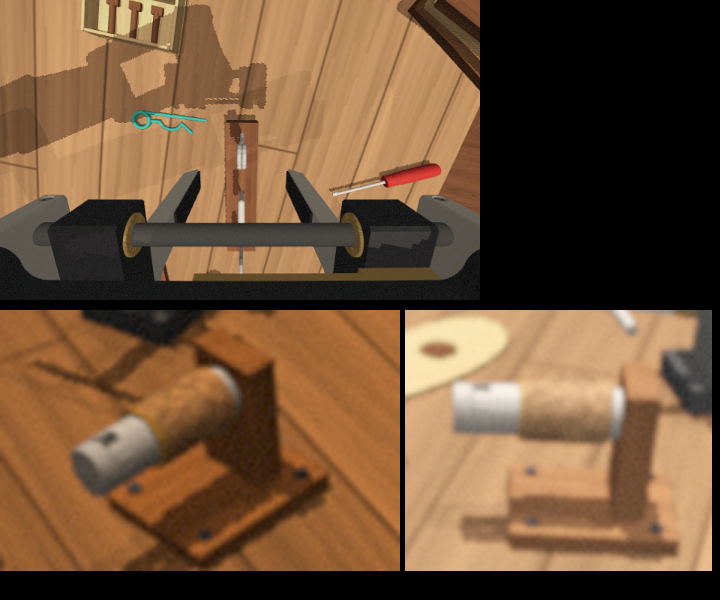

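The wrist view shows the coil at (321,208) full-size, centred between the fingers, with the rack aligned to them. The scene view shows the stand's hole near (237,107). I'll descend onto the coil and close.

```bash
python3 -m crank '[[0.4,[0,-2.5,-30],[0,0,0]],[0.3,[0,-2.5,-60],[0,0,0]],[0.2,[0,-2.5,-85],[0,0,0]],[0.2,[0,-2.5,-103],[0,0,0]],[0.2,[0,-2.5,-103],[0,0,0]],[-1,[0,-2.5,-103],[0,0,0]],[-1,[0,-2.5,-103],[0,0,0]],[-1,[0,-2.5,-103],[0,0,0]]]'
python3 -m crank '[[-1,[0,0,0],[0,0,0]],[-1,[0,0,0],[0,0,0]],[-1,[0,0,0],[0,0,0]],[-1,[0,0,0],[0,0,0]]]'
python3 - <<'E'
from h import *
import numpy as np
o=[]
for n,(a,b,c,d) in dict(scene=(205,320,340,460),side=(240,390,220,340)).items():
    p=get_image(n);save(p,n+"2");o.append(cv2.resize(p["img"][a:b,c:d],(400,400),interpolation=2))
save({"img":np.hstack(o)},"crop3")
E
```

```text
clock: 2.9
position: [0.5368, 0.372, 0.1202]
orientation: [-179.9, -0.2, 11.9]
wrist_force: [0.4, -0.4, -0.5]
grip_width: 0.0358
clock: 3.3
position: [0.5359, 0.3719, 0.1207]
orientation: [-179.9, -0.1, 11.9]
wrist_force: [-2.8, -0.4, 4.3]
grip_width: 0.0122
```

View pics/crop3.png

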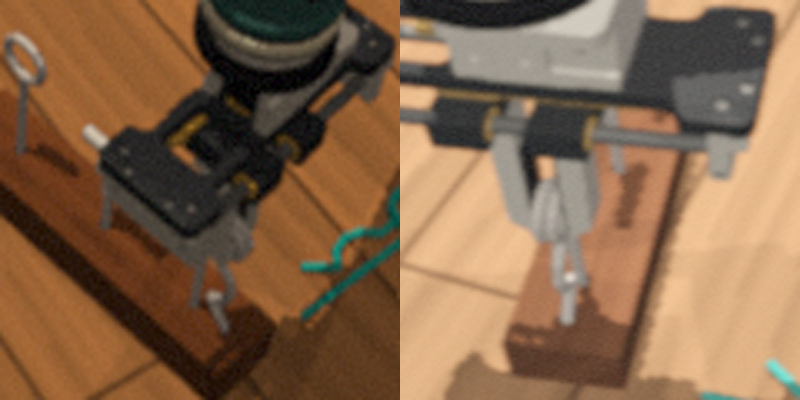

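The coil is gripped: opening 12.2 mm against its 12 mm thickness. Lifting.

```bash
python3 -m crank '[[-1,[0,0,10],[0,0,0]],[-1,[0,0,25],[0,0,0]],[-1,[0,0,45],[0,0,0]],[-1,[0,0,75],[0,0,0]],[-1,[0,0,110],[0,0,0]],[-1,[0,0,145],[0,0,0]],[-1,[0,0,165],[0,0,0]],[-1,[0,0,165],[0,0,0]]]'
python3 - <<'E'
from h import *
o=[]
for n,(a,b,c,d) in dict(scene=(170,320,320,440),side=(200,390,220,340)).items():
    p=get_image(n);save(p,n+"3");o.append(cv2.resize(p["img"][a:b,c:d],(400,400),interpolation=2))
save({"img":np.hstack(o)},"crop4")
E
```

```text
clock: 4.2
position: [0.5378, 0.3729, 0.2919]
orientation: [-179.7, -0.8, 11.9]
wrist_force: [-0.1, -0.7, -0.3]
grip_width: 0.0117
```

View pics/crop4.png

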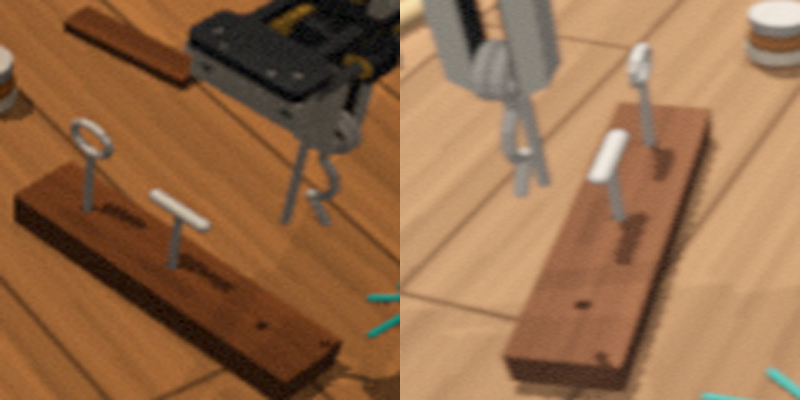

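The clip is held and hangs upright, and the empty rack hole is visible. Carrying it over to the stand.

```bash
python3 -m crank '[[-1,[2,-20,0],[0,0,0]],[-1,[6,-60,0],[0,0,0]],[-1,[10,-105,0],[0,0,0]],[-1,[14,-150,0],[0,0,0]],[-1,[18,-195,0],[0,0,0]],[-1,[22,-240,0],[0,0,0]],[-1,[26,-285,0],[0,0,0]],[-1,[30,-330,0],[0,0,2]]]'
python3 -m crank '[[-1,[4,-45,0],[0,0,0]],[-1,[8,-90,0],[0,0,0]],[-1,[12,-135,0],[0,0,0]],[-1,[16,-180,0],[0,0,0]],[-1,[20,-225,0],[0,0,0]],[-1,[24,-270,0],[0,0,0]],[-1,[28,-305,0],[0,0,0]],[-1,[29,-325,0],[0,0,0]]]'
```

```text
clock: 5.1
position: [0.565, 0.039, 0.2839]
orientation: [-179.9, -0.0, 13.9]
wrist_force: [1.4, -0.1, -0.4]
grip_width: 0.012
clock: 5.9
position: [0.5921, -0.2896, 0.2808]
orientation: [-179.7, 0.2, 13.7]
wrist_force: [-0.3, 1.5, -1.2]
grip_width: 0.0119
```

```bash
python3 - <<'E'
from h import *
s=state();print(s["position"],s["orientation"])
o=[]
for n,(a,b,c,d) in dict(scene=(50,150,205,325),side=(40,140,320,440)).items():
    p=get_image(n);save(p,n+"4");o.append(cv2.resize(p["img"][a:b,c:d],(400,333),interpolation=2))
    for l in["coil","hole","clip"]:
        for r in pinpoint(l,p):
            v,u=r["point"][0]*400,r["point"][1]*640;print(n,l,r["conf"],round(u,1),round(v,1),w(p,u,v).round(4),w(p,u,v,z=.127).round(4) if l=="hole" else "")
p=get_image("wrist");save(p,"wrist4")
for l in["hole","clip","coil"]:
    for r in pinpoint(l,p):
        v,u=r["point"][0]*400,r["point"][1]*640;print("wrist",l,r["conf"],round(u,1),round(v,1),w(p,u,v).round(4),w(p,u,v,z=.127).round(4))
save({"img":np.hstack(o)},"crop5")
E
```

```text
[ 0.59208811 -0.28964559  0.28083468] [-179.73028899    0.19269539   13.68825748]
scene coil 0.54 465.3 267.7 [0.3563 0.3804 0.0161] 
scene hole 0.9 233.5 103.9 [ 0.5513 -0.4659  0.0023] [ 0.6037 -0.3102  0.127 ]
scene clip 0.77 238.6 89.4 [ 0.5042 -0.5313 -0.0012] 
scene clip 0.58 431.4 299.3 [4.669e-01 3.976e-01 4.000e-04] 
side coil 0.63 359.1 41.8 [ 0.5961 -0.2681  0.3023] 
side hole 0.64 360.2 104.1 [ 0.5936 -0.3029  0.1273] [ 0.5938 -0.3035  0.127 ]
side clip 0.84 312.0 384.1 [ 0.4677  0.3821 -0.0005] 
side clip 0.43 356.8 88.7 [ 0.6959 -0.6435  0.008 ] 
wrist hole 0.66 331.3 202.8 [ 0.6088 -0.3045  0.1089] [ 0.6072 -0.3     0.127 ]
wrist clip 0.72 321.6 209.5 [ 0.5894 -0.2733  0.2587] [ 0.5978 -0.3109  0.127 ]
wrist coil 0.77 321.4 243.5 [ 0.5908 -0.2776  0.3116] [ 0.6082 -0.3538  0.127 ]
```

View pics/crop5.png

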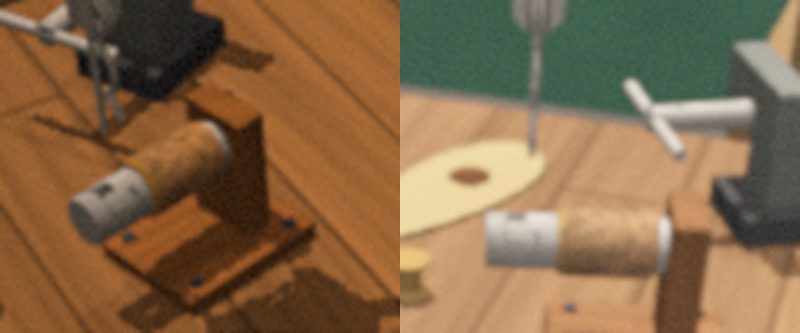

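View pics/wrist4.png

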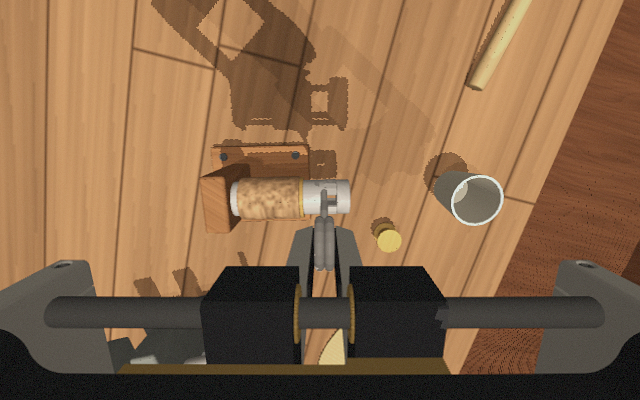

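```bash
python3 - <<'E'
import cv2,numpy as np
a=cv2.resize(cv2.imread("pics/wrist4.png")[165:245,280:380],(500,400),interpolation=2)
s=cv2.resize(cv2.imread("pics/scene4.png")[90:130,220:260],(300,300),interpolation=0)
d=cv2.resize(cv2.imread("pics/side4.png")[90:130,335:375],(300,300),interpolation=0)
o=np.zeros((600,800,3),np.uint8);o[:400,:500]=a;o[:300,500:]=s;o[300:,500:]=d
cv2.imwrite("pics/crop6.png",o)
E
```

```text
(no output)
```

View pics/crop6.png

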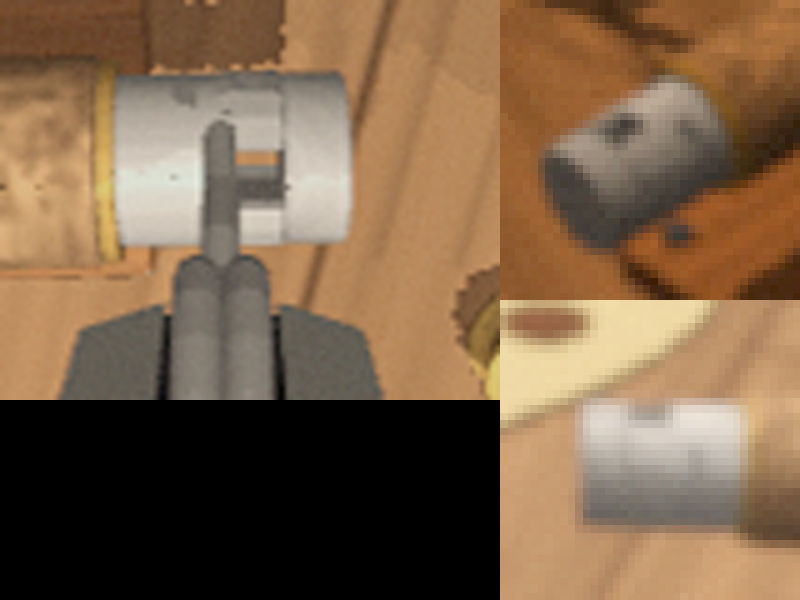

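```bash
python3 - <<'E'
from h import *
ps={n:get_image(n) for n in("wrist","scene","side")}
for n,u,v in(("wrist",330.4,200.3),("scene",235.8,106.4),("side",354.6,104.3)):
    print(n,w(ps[n],u,v,z=.127).round(4))
p=ps["wrist"]
print("tip",w(p,323.6,191.5,z=.177).round(4), p["depth"][188:212:2,323], w(p,323.6,192,d=p["depth"][194,323]).round(4))
s=state();print(s["position"])
D=[np.array([w(p,u,v) for v in range(165,240) for u in range(298,356) if p["depth"][v,u]>0]) for n in[0]]
D.append(np.load("cloud_scene.npy"));D.append(np.load("cloud_side.npy"))
# fit cylinder r=22 horizontal: params a(yaw), c offset, zc=.105
from scipy.optimize import least_squares
for Q in D:
    Q=Q[(Q[:,2]>.085)&(Q[:,2]<.135)&(Q[:,0]>.573)&(Q[:,0]<.617)&(abs(Q[:,1]+.3)<.035)]
    def f(t):
        a,c,z=t;d=-(Q[:,0]-.6)*np.sin(a)+(Q[:,1]+.3)*np.cos(a)-c
        return np.hypot(d,Q[:,2]-z)-.022
    r=least_squares(f,[.24,0,.105],loss="soft_l1",f_scale=.001)
    print(len(Q),np.degrees(r.x[0]),r.x[1:],abs(r.fun).mean())
Q=p;P=D[0];a=np.radians(14)
for c in D:
    t=(c[:,0]-.6)*np.cos(a)+(c[:,1]+.3)*np.sin(a);m=(c[:,2]>.09)&(c[:,2]<.130)&(abs(t)<.05)&(abs(c[:,1]+.3)<.03)
    print("end along axis rel .6,-.3:",np.percentile(t[m],[97,99,100]))
E
```

```text
wrist [ 0.6052 -0.2981  0.127 ]
scene [ 0.6028 -0.2968  0.127 ]
side [ 0.6073 -0.2972  0.127 ]
tip [ 0.592  -0.2786  0.177 ] [0.34806928 0.26245192 0.26012507 0.258164   0.25659937 0.25561535
 0.22503163 0.22393137 0.2192467  0.21807958 0.21579257 0.21329097] [ 0.5902 -0.2714  0.2118]
[ 0.59410291 -0.28561332  0.2840505 ]
1138 16.003554670710695 [0.00088056 0.10485702] 0.001138544529528217
242 15.293172732670586 [0.00177393 0.1062028 ] 0.0019130807460410466
293 16.084320436183535 [0.00146619 0.10521815] 0.0014022240029296135
end along axis rel .6,-.3: [0.02666317 0.02791762 0.02856417]
end along axis rel .6,-.3: [0.03014927 0.03087843 0.03204659]
end along axis rel .6,-.3: [0.02918707 0.0316663  0.03256909]
```

```bash
python3 - <<'E'
from h import *
ps={n:get_image(n) for n in("wrist","scene","side")}
o=[]
for n,(a,b,c,d) in dict(scene=(55,125,205,275),side=(25,95,320,390),wrist=(180,250,285,355)).items():
    save(ps[n],n+"5");o.append(cv2.resize(ps[n]["img"][a:b,c:d],(260,260),interpolation=0))
save({"img":np.hstack(o)},"crop7")
p=ps["wrist"]
for v in range(186,250,4):
    d=p["depth"][v,320:330];u=320+d.argmin();print(v,u,w(p,u,v).round(4))
s=state();print(s["position"],s["orientation"])
for n in ps:
  for l in("clip","coil"):
    for r in pinpoint(l,ps[n]):print(n,l,r["conf"],r["point"][1]*640,r["point"][0]*400)
E
```

```text
186 329 [ 0.5994 -0.2831  0.1217]
190 324 [ 0.5902 -0.2709  0.2081]
194 323 [ 0.59   -0.2738  0.2118]
198 322 [ 0.5898 -0.2767  0.2156]
202 323 [ 0.5895 -0.2715  0.2486]
206 321 [ 0.5885 -0.2735  0.2539]
210 325 [ 0.5918 -0.2745  0.2586]
214 323 [ 0.5909 -0.277   0.2614]
218 328 [ 0.5918 -0.2679  0.2973]
222 320 [ 0.5874 -0.2698  0.3024]
226 329 [ 0.5928 -0.2699  0.3054]
230 321 [ 0.5888 -0.2728  0.3069]
234 329 [ 0.5934 -0.2728  0.3104]
238 328 [ 0.5935 -0.2752  0.3105]
242 327 [ 0.5933 -0.2771  0.3121]
246 321 [ 0.5906 -0.2798  0.3131]
[ 0.59403715 -0.28594667  0.28387579] [-1.79875266e+02 -4.26735251e-02  1.39166530e+01]
wrist clip 0.9 322.11199999999997 213.0
wrist clip 0.36 331.32800000000003 203.68
wrist coil 0.9 325.696 242.07999999999998
scene clip 0.89 431.808 301.28
scene clip 0.63 238.07999999999998 88.08
scene coil 0.72 232.12800000000001 54.2
scene coil 0.53 465.088 268.0
side clip 0.93 314.688 387.59999999999997
side clip 0.72 357.376 88.8
side coil 0.61 387.904 395.0
side coil 0.46 360.31999999999994 38.92
```

View pics/crop7.png

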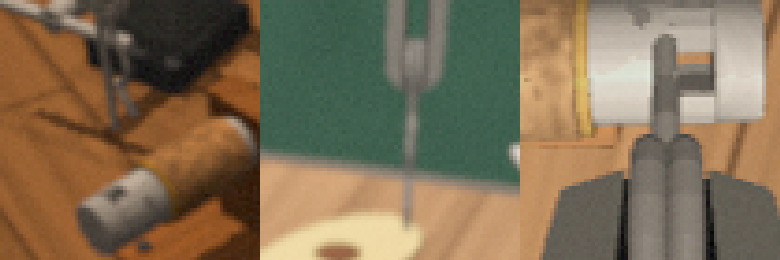

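```bash
python3 - <<'E'
from h import *
ps={n:get_image(n) for n in("scene","side")}
for n,m in(("scene",(235,89.5)),("side",(359.4,85.2))):
    print(n,w(ps[n],*m,z=.179).round(4),proj(ps[n],(.5955,-.2955,.179)))
    print(proj(ps[n],(.5955,-.2955,.28)))
    print("hole",proj(ps[n],(.605,-.2975,.127)))
print(state()["position"])
E
```

```text
scene [ 0.5965 -0.3001  0.179 ] (np.float64(236.03787174563908), np.float64(90.25077756954293))
(np.float64(231.04912537721847), np.float64(57.717589182931164))
hole (np.float64(234.96330649498032), np.float64(106.52960521834487))
side [ 0.5991 -0.3045  0.179 ] (np.float64(359.78767221586486), np.float64(86.78983565093101))
(np.float64(362.0028827359481), np.float64(47.521162942694986))
hole (np.float64(355.47957985539693), np.float64(104.39130836987556))
[ 0.59400894 -0.28604682  0.2838967 ]
```

The wire at wrist (324,190–200) is the bow's flare, and it hides the leg. Scene and side both put the leg end near (0.597, -0.298, 0.18). The three views put the hole at about (0.605, -0.2975), and the pin's yaw at about 15.7°. I'll align, lower to just above the pin, and look again.

```bash
python3 -m crank '[[-1,[4,0.5,-10],[0,0,1]],[-1,[8,0.5,-25],[0,0,2]],[-1,[8,0.5,-38],[0,0,2]],[-1,[8,0.5,-40],[0,0,2]],[-1,[8,0.5,-40],[0,0,2]],[-1,[8,0.5,-40],[0,0,2]]]'
python3 - <<'E'
from h import *
ps={n:get_image(n) for n in("wrist","scene","side")}
o=[]
for n,(a,b,c,d) in dict(scene=(70,130,205,265),side=(60,120,330,390),wrist=(160,240,285,365)).items():
    save(ps[n],n+"6");o.append(cv2.resize(ps[n]["img"][a:b,c:d],(260,260),interpolation=2))
save({"img":np.hstack(o)},"crop8")
s=state();print(s["position"],s["orientation"])
E
```

```text
clock: 7.8
position: [0.6021, -0.2856, 0.2442]
orientation: [-179.9, -0.1, 15.9]
wrist_force: [0.1, -0.8, -0.5]
grip_width: 0.0118
[ 0.60226786 -0.28570188  0.24499422] [-1.79955114e+02 -1.18094833e-01  1.59068485e+01]
```

View pics/crop8.png

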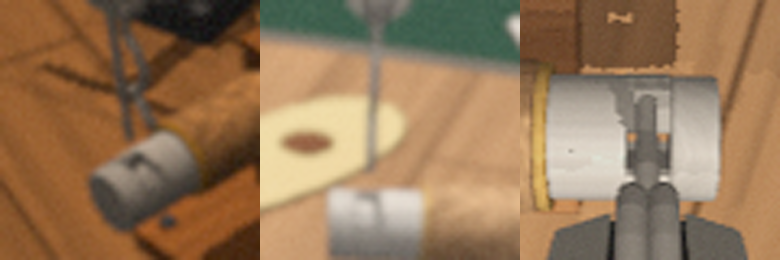

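```bash
python3 - <<'E'
from h import *
ps={n:get_image(n) for n in("scene","side")}
o=[]
for n,(a,b,c,d) in dict(scene=(85,120,220,255),side=(80,115,340,375)).items():
    im=cv2.resize(ps[n]["img"][a:b,c:d],(400,400),interpolation=0)
    k=400/35
    for X,col in(((.605,-.2975,.127),(255,0,0)),((.605,-.2975,.14),(0,255,0))):
        u,v=proj(ps[n],X);print(n,X,u,v);cv2.circle(im,(int((u+.5-c)*k),int((v+.5-a)*k)),3,col,-1)
    o.append(im)
save({"img":np.hstack(o)},"crop9")
E
```

```text
scene (0.605, -0.2975, 0.127) 234.96330649498032 106.52960521834487
scene (0.605, -0.2975, 0.14) 234.34938230428583 102.72940489873604
side (0.605, -0.2975, 0.127) 355.47957985539693 104.39130836987556
side (0.605, -0.2975, 0.14) 355.7133953608041 99.8818203680238
```

View pics/crop9.png

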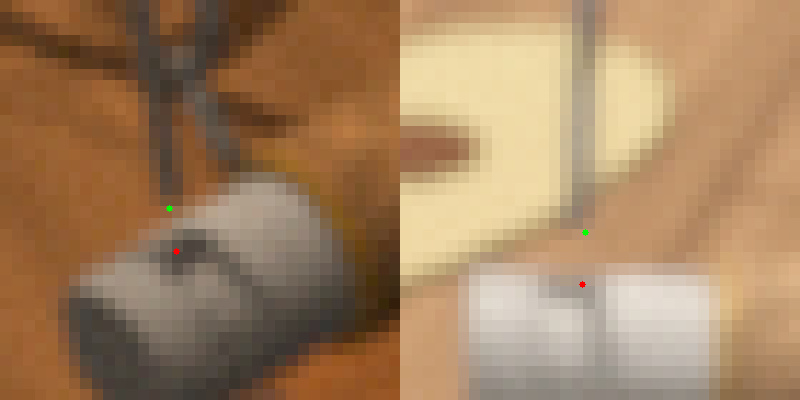

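The wrist view has the clip at crop column 648 with the hole spanning 628–670, so it is centred. Scene and side agree within about 2 mm. I'll lower the leg into the hole and watch the force.

```bash
python3 -m crank '[[-1,[0.5,0,-6],[0,0,0]],[-1,[0.5,0,-12],[0,0,0]],[-1,[0.5,0,-18],[0,0,0]],[-1,[0.5,0,-24],[0,0,0]],[-1,[0.5,0,-26],[0,0,0]],[-1,[0.5,0,-26],[0,0,0]]]'
python3 - <<'E'
from h import *
ps={n:get_image(n) for n in("wrist","scene","side")}
o=[]
for n,(a,b,c,d) in dict(scene=(70,130,205,265),side=(60,120,330,390),wrist=(160,240,285,365)).items():
    save(ps[n],n+"7");o.append(cv2.resize(ps[n]["img"][a:b,c:d],(260,260),interpolation=2))
save({"img":np.hstack(o)},"crop10")
s=state();print(s["position"],s["orientation"],s["wrist_force"],s["wrist_torque"])
E
```

```text
clock: 8.65
position: [0.6024, -0.2855, 0.2178]
orientation: [-179.9, -0.0, 15.9]
wrist_force: [-0.1, 0.4, -1.4]
grip_width: 0.0117
[ 0.60283991 -0.28575653  0.21912027] [-1.79963080e+02 -1.28555603e-01  1.59026378e+01] [ 0.10477702 -0.56064875 -1.2303997 ] [ 0.03603061 -0.02997394  0.00819818]
```

View pics/crop10.png

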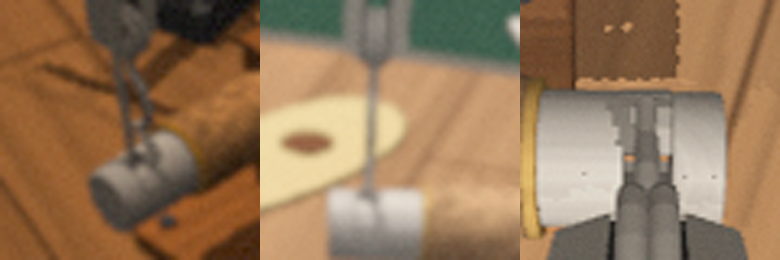

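The leg is in the hole with no contact force, and the gaps on both sides look even in the wrist view. Going down to just above flare contact.

```bash
python3 -m crank '[[-1,[0,0,-8],[0,0,0]],[-1,[0,0,-16],[0,0,0]],[-1,[0,0,-24],[0,0,0]],[-1,[0,0,-26],[0,0,0]],[-1,[0,0,-26],[0,0,0]]]'
python3 -m crank '[[-1,[0,0,-5],[0,0,0]],[-1,[0,0,-10],[0,0,0]],[-1,[0,0,-14],[0,0,0]],[-1,[0,0,-14],[0,0,0]]]'
python3 - <<'E'
from h import *
ps={n:get_image(n) for n in("wrist","scene","side")}
o=[]
for n,(a,b,c,d) in dict(scene=(70,130,205,265),side=(60,120,330,390),wrist=(160,240,285,365)).items():
    save(ps[n],n+"8");o.append(cv2.resize(ps[n]["img"][a:b,c:d],(260,260),interpolation=2))
save({"img":np.hstack(o)},"crop11")
s=state();print(s["position"],s["orientation"],s["wrist_force"],s["wrist_torque"])
E
```

```text
clock: 9.3
position: [0.6024, -0.2855, 0.1919]
orientation: [-179.9, -0.0, 15.9]
wrist_force: [0.1, -0.2, 0.1]
grip_width: 0.0115
clock: 9.7
position: [0.6028, -0.284, 0.1793]
orientation: [-179.8, -0.2, 16.0]
wrist_force: [-0.7, 4.1, 4.0]
grip_width: 0.0121
[ 0.60289499 -0.28437851  0.17908765] [-1.79835536e+02 -1.60890146e-01  1.59625530e+01] [0.33514668 4.72114261 5.76772745] [1.11349796 0.08742604 0.00877635]
```

View pics/crop11.png

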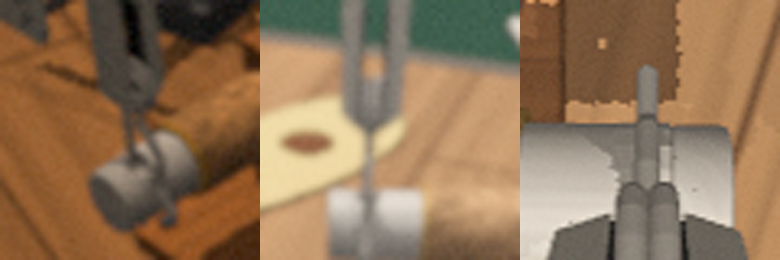

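The flare is riding out over the pin at about 6 N, as expected. Pushing on.

```bash
python3 -m crank '[[-1,[0,0,-6],[0,0,0]],[-1,[0,0,-12],[0,0,0]],[-1,[0,0,-18],[0,0,0]],[-1,[0,0,-24],[0,0,0]],[-1,[0,0,-29],[0,0,0]],[-1,[0,0,-32],[0,0,0]],[-1,[0,0,-32],[0,0,0]]]'
python3 - <<'E'
from h import *
ps={n:get_image(n) for n in("wrist","scene","side")}
o=[]
for n,(a,b,c,d) in dict(scene=(70,130,205,265),side=(60,120,330,390),wrist=(160,240,285,365)).items():
    save(ps[n],n+"9");o.append(cv2.resize(ps[n]["img"][a:b,c:d],(260,260),interpolation=2))
save({"img":np.hstack(o)},"crop12")
s=state();print(s["position"],s["orientation"],s["wrist_force"],s["wrist_torque"])
E
```

```text
clock: 10.55
position: [0.6021, -0.2849, 0.1445]
orientation: [-179.8, 0.0, 15.9]
wrist_force: [-0.2, 1.4, -6.4]
grip_width: 0.0115
[ 0.60204717 -0.28463391  0.14462722] [-1.79737336e+02  9.85775878e-03  1.59324515e+01] [ 0.21810672  0.35733798 -9.40361444] [ 0.13377928  0.03616621 -0.01517232]
```

View pics/crop12.png

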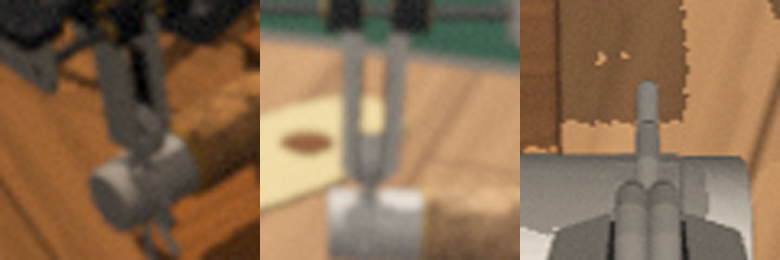

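The force has reversed to −9 N, so the spring is now pulling the clip down. Pushing the last few millimetres until the shoulder seats.

```bash
python3 -m crank '[[-1,[0,0,-2],[0,0,0]],[-1,[0,0,-3],[0,0,0]],[-1,[0,0,-3],[0,0,0]],[-1,[0,0,-3],[0,0,0]]]'
```

```text
clock: 11.1
position: [0.6023, -0.285, 0.1438]
orientation: [-179.9, -0.1, 15.9]
wrist_force: [-3.0, 2.9, 5.3]
grip_width: 0.012
```

The force flipped to +5 N at TCP z 0.1438. The predicted seated height is 0.1437, so the shoulder is on the pin. Opening and backing off.

```bash
python3 -m crank '[[-0.2,[0,0,0],[0,0,0]],[-0.2,[0,0,0],[0,0,0]],[-0.2,[0,0,0],[0,0,0]],[-0.2,[0,0,15],[0,0,0]],[-0.2,[0,0,40],[0,0,0]],[-0.2,[0,0,70],[0,0,0]],[-0.2,[0,0,100],[0,0,0]],[-0.2,[0,0,120],[0,0,0]]]'
python3 -m crank '[[-0.2,[0,40,20],[0,0,0]],[-0.2,[0,80,20],[0,0,0]],[-0.2,[0,100,20],[0,0,0]],[-0.2,[0,100,20],[0,0,0]]]'
python3 - <<'E'
from h import *
ps={n:get_image(n) for n in("wrist","scene","side")}
o=[]
for n,(a,b,c,d) in dict(scene=(70,130,205,265),side=(60,120,330,390),wrist=(100,300,200,400)).items():
    save(ps[n],n+"10");o.append(cv2.resize(ps[n]["img"][a:b,c:d],(260,260),interpolation=2))
    for l in("clip","coil","hole"):
        for r in pinpoint(l,ps[n])[:2]:
            u,v=r["point"][1]*640,r["point"][0]*400;print(n,l,r["conf"],u,v,w(ps[n],u,v).round(4))
    P=np.array([w(ps[n],u,v) for v in range(40,400) for u in range(200,450) if ps[n]["depth"][v,u]>0])
    Q=P[(P[:,2]>.137)&(P[:,2]<.19)&(abs(P[:,0]-.605)<.035)&(abs(P[:,1]+.29)<.04)]
    if len(Q):
        c=Q.mean(0);E=np.linalg.svd((Q-c)[:,:2])[2][0];print(n,len(Q),c,Q.min(0),Q.max(0),"plane yaw",np.degrees(np.arctan2(E[1],E[0])))
save({"img":np.hstack(o)},"crop13")
s=state();print(s["position"],s["wrist_force"],s["clock"])
E
```

```text
clock: 11.9
position: [0.6029, -0.2855, 0.268]
orientation: [179.9, -0.3, 15.9]
wrist_force: [0.3, 0.5, 1.0]
grip_width: 0.0376
clock: 12.3
position: [0.6032, -0.1832, 0.2889]
orientation: [179.9, -0.3, 16.1]
wrist_force: [-1.3, 0.2, 0.2]
grip_width: 0.0375
scene clip 0.78 429.504 300.2 [0.4731 0.398  0.0027]
scene clip 0.55 240.512 132.07999999999998 [ 5.884e-01 -3.338e-01  4.000e-04]
scene coil 0.59 463.424 267.72 [0.359  0.3775 0.0146]
scene hole 0.56 234.11200000000002 106.67999999999999 [ 0.6028 -0.3114  0.1163]
scene 89 [ 0.60016103 -0.27513412  0.1576334 ] [ 0.57175315 -0.29478783  0.13728859] [ 0.60844037 -0.25681657  0.17433725] plane yaw 98.61127655852428
side clip 0.85 309.50399999999996 387.52 [ 0.4695  0.3882 -0.0012]
side clip 0.58 351.87199999999996 135.68 [ 6.238e-01 -3.454e-01  1.000e-04]
side coil 0.88 389.696 396.47999999999996 [3.493e-01 3.603e-01 2.000e-04]
side coil 0.47 355.904 98.48 [ 0.5954 -0.2628  0.1615]
side hole 0.86 358.40000000000003 103.8 [ 0.5974 -0.2983  0.1296]
side 60 [ 0.60038855 -0.26793178  0.15987584] [ 0.59493255 -0.28397514  0.14073759] [ 0.61079754 -0.25902378  0.17175037] plane yaw 104.04373711702118
wrist clip 0.6 304.512 243.92000000000002 [ 0.6048 -0.2942  0.0499]
wrist coil 0.72 298.176 269.20000000000005 [ 0.5995 -0.2753  0.1679]
wrist hole 0.78 300.79999999999995 272.52 [ 0.6031 -0.2766  0.1713]
wrist 313 [ 0.59930725 -0.27467833  0.16327495] [ 0.59132221 -0.29375966  0.14049567] [ 0.60827052 -0.26213882  0.17235441] plane yaw -71.23694179750686
[ 0.60289332 -0.1859067   0.28783099] [ 0.19820016 -0.20570473  0.23917992] 12.9
```

View pics/crop13.png

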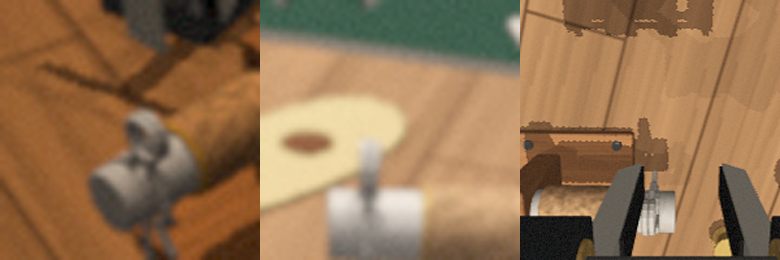

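The coil's top is at z 0.172, against a predicted home height of 0.173. The clip's plane is at 99–109° yaw, and square would be 106°. Leg and bow tip both show below the pin at scene crop (160,240), and the gripper is clear with no load. Handing in.

```bash
python3 -c "
from bench import *
s=state();print(s['wrist_force'],s['clock']);print(close_job())"
```

```text
[ 0.19820016 -0.20570473  0.23917992] 12.9
the job is handed in; nothing more can be done
None
```

I took the double-coil clip out of the rack and pushed its leg down through the stand's pin hole until it seated. I then released it, backed the gripper clear and handed in at about 12.9 s; no verdict is reported.

**What the last checks showed:**
- **Push:** the force rose to about 6 N as the bow opened over the pin, then reversed to −9 N as the spring pulled the clip down. It turned to +5 N when the shoulder seated, at the predicted height.
- **Depth:** the coil's top is at z ≈ 0.172 m, against 0.173 m expected for fully home.
- **Squareness:** the clip's plane measured 99–109° in the three cameras, against about 106° for square.
- **Bow:** the leg and bow tip show below the pin. I had no direct reading of the bow angle.
- **Gripper:** it is clear of everything with no load.

**What disagreed:**
- The coil's centre measured about 8 mm further to the bow side than the nominal position. That is either play in the hole or a lean of about 4°, within the 25 mm and 20° limits.
- Some network points, such as the hole in the last pictures, fell on the coil or pin instead, so I did not use them.

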